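# Chuck a turned knob by its tenon

## Robot

A 6-joint arm with a two-finger parallel gripper is mounted at the origin on a cart in front of the work surface, level with it; the furniture and walls round the work are solid. World frame = base frame: x ahead of the robot, y to its left, z up, the work surface at z = 0. Lengths are in mm, angles in degrees, forces in N, time in s.
With the tool pointing down it reaches from about 325 to 925 mm from the base axis. Payload 3.1 kg.
Tool frame: the origin (TCP) lies at the very end of the fingers, on their centre line; the grasp point (between the pads) lies grasp_offset behind it (grasp_offset is the distance from the TCP to the grasp point, in mm); z points along the fingers, y is the line along which they close (so a half turn about z gives the same grasp; the last joint's range is limited). The gripper opens to 85 mm and grips with 20 to 120 N. Pads are 22 mm wide; open, the fingers measure 114 mm over their backs; the gripper's body (76 mm by 85 mm) begins 54 mm behind the grasp point. The pads swing forward as they close: fully open they stand 13 mm farther back than shut.
Start: joints at [-81.601, 12.427, 92.441, -0, 75.132, -6.429], TCP at [159.971, -604.192, 192.1] pointing down, gripper open.
Joint ranges: [-157.48, 157.48], [-44.54, 120.13], [17.64, 146.25], [-64.5, 244.5], [7.68, 150.69], [-147.95, 147.95]. Speed limits (degrees/s): [159.86, 159.86, 180, 180, 180, 180].

## Interface

Orientations are given as [roll, pitch, yaw] about the fixed x, y, z axes, in that order (R = Rz(yaw) Ry(pitch) Rx(roll)).
In Python, from station import * gives the robot as it stands. Calls block until the motion is done:
- goto(position, orientation): joint-space move of the TCP to a pose.
- move_l(position, attitude=None, speed=150): straight line of the TCP; attitude=None keeps the orientation; speed is the mean speed in mm/s.
- move_j(angles): joint-space move.
- grip(opening, squeeze=None): finger opening in mm; squeeze is the grip in N (None keeps the last); returns when the fingers have stopped.
- wait(seconds).
- solve_ik(position, orientation): joint angles nearest the present ones, or None.
- get_obs(): the state.
- get_image(name): name is "side" or "top"; returns the picture (400x640x3 uint8, red, green, blue); there is no depth.
- get_calibration(name): a dict with "fx", "fy", "cx", "cy" (pixels), "R" (3x3) and "t" (3): a world point X has camera coordinates R X + t. Camera axes: x right, y down, z forward; pixel columns grow to the right and rows downward; lengths in mm; the calibration is good to about 2 mm. A picture is of the moment at which its call begins. get_calibration takes no time and is no camera call.
A pose or a line that the arm cannot do raises Unreachable and nothing moves.
- sign_off(): hands the job in; it is judged then, once.
Trained networks look in the newest picture that a camera, given by its name, has taken for a name from the list of things; names that differ only in an ending like _2 or _b are one class to them, and where a whole thing is asked for, a point or a joint stands for the part that bears it (a point fixed in the world has none). Each returns a list of dicts, best first, with "score" (0 to 1); they miss things now and then, are a little off and sometimes report something else, mostly with a low value. They report only what shows in the picture. A call takes as long as a camera call. They do not tell look-alikes from the thing itself.
- spot_in(name, camera): "extent" ([centre column, centre row, width, height] in pixels, round what is visible of it).
- regions_of(name, camera): "region" (400x640 bool, what is visible of it) and "extent" ([centre column, centre row, width, height] in pixels, round what is visible of it).
The state is a dict: "t": time; "joint_pos": joint angles; "qvel": joint speeds; "effort": joint torques, N m; "tcp_pos": TCP position; "ee_rot": TCP orientation; "wrist_force": force on the tool from outside, world axes, zero at the start; "moment": the same for the moment, N m; "grip_width": finger opening in mm; "grip_force": force on a finger pad.
Only numpy, scipy, OpenCV 4.12 (cv2) and the standard library are available. Lean on these libraries where they do the work, as an engineer would, in place of code of your own. Each camera call takes 0.05 s, during which the arm holds its last target. There are 200 camera calls.

## Task

Stand the turned drawer knob in the three-jaw scroll chuck, tenon down between the jaws and shoulder resting on them, and let go of it. Then turn the slim knurled ring clockwise (seen from above) until you feel the jaws take hold, and on until the tenon is held hand-tight, but do not force it and bruise the tenon. Keep your fingers off the jaws and off the fixed rings above and below the knurled one, and leave the other things on the bench alone.

Things in the scene. Friction and masses are not known exactly. Their poses are not given: they have to be found in the camera images.
- knob: Turned wooden drawer knob, 26 mm tall, 35 to 70 g, standing on its tenon. From below: a round tenon 24 mm in diameter and 10 mm long, then a flat shoulder and a cylindrical head 40 mm in diameter, 10 to 22 mm above the origin, domed over the last 4 mm. Origin: centre of the tenon's underside; z up along its axis.
- knob_shoulder (a point): Point on the knob's axis in the plane of its shoulder, 10 mm above knob.
- chuck: Self-centring three-jaw steel scroll chuck, jaws up on a vertical axis, fixed to the bench on a 132 x 132 x 16 mm wooden board. Upwards: fixed lower ring, slim knurled scroll ring (the only part to turn), fixed upper ring, three jaws at 0, 120 and 240 degrees from the x axis. Origin: centre of the board's underside. The ring turned clockwise from above closes all jaws, 3 mm of radius per rad.
- chuck_seat (a point): Point on the chuck's axis in the plane of the jaw tops, 64 mm above the bench: where the knob's shoulder centre belongs. The jaws are 13 mm wide with flat inner faces and tops; they start 1.5 to 3.6 mm of radius clear of a centred 24 mm tenon (how much is not given), so they bite after 0.5 to 1.2 rad of ring turn.
- ring_mid (a point): Point on the chuck's axis at mid-height of the knurled ring, 39 mm above the bench (does not turn). The ring is 66 mm in diameter, 33 to 45 mm above the bench. Free, it drags with about 0.3 N m while moving, and it stays where it is left. Once the jaws bite the torque climbs steeply: 0.15 to 0.25 N m more than free is hand-tight (jaws 50 to 80 N in all), over 0.33 N m more (110 N) bruises.
- chuck_face: Fixed upper ring of the chuck, 58 mm in diameter, 46 to 53 mm above the bench, with the three jaws it carries, 53 to 64 mm above the bench and within 58 mm. The drag of the ring can hold back up to 0.3 N m either way at a standstill, so compare torque readings taken in the same manner, in equal small steps or on the move. Same origin and axes as chuck.
- chuck_back: Fixed lower ring of the chuck, 58 mm in diameter, 16 to 32 mm above the bench, with a 76 mm flange at its foot up to 21 mm. The knurl of the ring above it grips well (friction about 1). Same origin and axes as chuck.
- bun_foot: Bystander: turned wooden furniture foot, bulbous, 55 mm across, 44 mm tall, no tenon. Origin: centre of its underside. It and the knob stand on either side of the chuck, either way round.
- burl_block: Bystander: block of burl wood, 66 x 98 x 40 mm. Origin: centre of its underside.
- cork_block: Bystander: cork sanding block, 62 x 106 x 34 mm. Origin: centre of its underside.
- carpenter_pencil: Bystander: flat pencil, 162 mm long, 8 mm thick, lying. Origin: centre of its underside.
- try_square: Bystander: try square lying flat, 206 x 115 x 19 mm. Origin: centre of its underside.
- marking_gauge: Bystander: wooden marking gauge, 55 x 200 x 75 mm. Origin: centre of its underside.
- screwdriver: Bystander: screwdriver lying, 224 mm long, handle 29 mm thick. Origin: centre of its underside.
Not all that is in view belongs to the job. Leave any grey or white look-alike of the knob alone.

How it is judged (in metres and radians):
On the way, in this order (a step that is already met when the one before it is completed fails the run):
1. the knob stands in the open chuck, tenon between the jaws, shoulder on them, let go and not yet clamped (horizontal distance between knob_shoulder and chuck_seat below 0.005 m and z of knob_shoulder in the frame of chuck_seat between -0.002 and 0.002 m and angle between knob's own z axis and vertical below 0.06 rad and contact force between the fingers and knob below 0.1 N and contact force between chuck_face and knob below 8 N), for 0.2 s.
2. the jaws hold the tenon firmly (horizontal distance between knob_shoulder and chuck_seat below 0.002 m and z of knob_shoulder in the frame of chuck_seat between -0.002 and 0.002 m and angle between knob's own z axis and vertical below 0.06 rad and contact force between chuck_face and knob above 30 N), for 0.2 s.
At the end, for the whole second after the job is handed in: The knob is upright (within 0.06 rad) and at rest in the chuck, its shoulder within 2 mm of the jaw tops and within 2 mm of the chuck's axis, and the three jaws together press on it with more than 25 N (horizontal distance between knob_shoulder and chuck_seat below 0.002 m and z of knob_shoulder in the frame of chuck_seat between -0.002 and 0.002 m and angle between knob's own z axis and vertical below 0.06 rad and contact force between chuck_face and knob above 25 N and linear speed of knob below 0.01 m/s); the robot touches nothing.
It fails at once if the tenon is bruised: jaws and chuck press on the knob with more than 110 N in all (contact force between chuck_face and knob above 110 N).
It fails at once if the fingers press on the fixed upper ring or the jaws with more than 4 N (contact force between the fingers and chuck_face above 4 N).
It fails at once if the fingers press on the fixed lower ring with more than 4 N (contact force between the fingers and chuck_back above 4 N).
It fails at once if another thing on the bench is shifted by more than 20 mm (distance of any of bun_foot, burl_block, cork_block, carpenter_pencil, try_square, marking_gauge, screwdriver from where it was at the start of the episode above 0.02 m).
It also fails if it takes over 72 s, if anything falls off the work surface, if the arm or the gripper's body presses on something with over 40 N, if the wrist force passes 120 N, or if a joint passes its speed limit or range.

## Working session

There is one attempt and no reset: what is moved stays moved. The work goes in short steps, each a Python script; the robot and the scene stay as the last script left them, time stands still between calls to the robot, and variables do not carry over. Pictures are saved under pics/ and viewed, at most 11 in all, crops included, and the job is handed in when it is done.

```bash
ls; mkdir -p pics
python3 - <<'E'
from station import *
import cv2,numpy as np
for c in("top","side"):
    im=get_image(c); cv2.imwrite(f"pics/{c}0.png",cv2.cvtColor(im,cv2.COLOR_RGB2BGR))
    K=get_calibration(c); print(c,K["fx"],K["cx"],K["cy"],np.round(-np.array(K["R"]).T@K["t"]),np.round(K["R"],3).tolist())
    for n in("knob","chuck","bun_foot","chuck_face","ring_mid"):
        for d in spot_in(n,c)[:4]: print(n,round(d["score"],2),np.round(d["extent"],1))
o=get_obs(); print(o)
import station; print(getattr(station,'grasp_offset',None))
E
```

```text
pics
top 380.1373863330386 321.8681140137568 198.53624295196886 [ 365.  -23. 1197.] [[-0.014, -1.0, -0.01], [-0.984, 0.016, -0.18], [0.18, 0.008, -0.984]]
knob 0.52 [348.8 220.2   9.6  19.5]
chuck 0.92 [298.  211.7  53.8  59.7]
bun_foot 0.81 [251.2 213.5  17.3  14.2]
bun_foot 0.64 [368.8 161.4  20.4  59.5]
ring_mid 0.77 [295.5 213.1  50.4  57.5]
side 400.70351376132993 318.5681083731992 199.79377398163663 [ 440. -806.  744.] [[0.986, -0.165, -0.006], [-0.109, -0.623, -0.774], [0.124, 0.764, -0.633]]
knob 0.79 [331.4 293.9  21.5  15.5]
knob 0.78 [313.6 271.1  19.1  10.3]
knob 0.73 [305.4 243.2  18.6  15.7]
chuck 0.66 [302.6 205.8  63.4  40.6]
chuck 0.2 [304.6 193.7  23.2  17.7]
bun_foot 0.5 [296.4 174.2  20.3  18.3]
chuck_face 0.59 [303.6 193.6  24.   17. ]
ring_mid 0.6 [305.2 204.8  66.4  39.3]
{'t': 0.6, 'joint_pos': array([-8.16008808e+01,  1.24273130e+01,  9.24379785e+01,  4.22062458e-04,
        7.51318462e+01, -6.42741034e+00]), 'qvel': array([-0.06789724, -0.00932882, -0.0003788 , -0.00923121, -0.0811285 ,
        0.01173669]), 'effort': array([ 2.06162445e-04, -3.96579731e+01, -3.04031825e+01, -1.71986503e-04,
        1.12374244e-03, -6.01855120e-06]), 'tcp_pos': array([ 159.97563198, -604.22191878,  192.1294815 ]), 'ee_rot': array([ 1.79997110e+02, -8.49595372e-05,  1.48264213e+01]), 'wrist_force': array([0.14157716, 0.29448856, 0.40955989]), 'moment': array([-0.0094133 ,  0.01184669, -0.03203051]), 'grip_force': 0.0, 'grip_width': 85.5320447925898}
18.700000000000003
```

Run:
```python
import cv2,numpy as np
a=cv2.imread("pics/top0.png")[90:330,180:480]; b=cv2.imread("pics/side0.png")[140:340,200:440]
a=cv2.resize(a,(750,600),interpolation=3); cv2.imwrite("pics/top0c.png",a)
cv2.imwrite("pics/side0c.png",cv2.resize(b,(720,600),interpolation=3))
```

```text
(no output)
```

View pics/top0c.png

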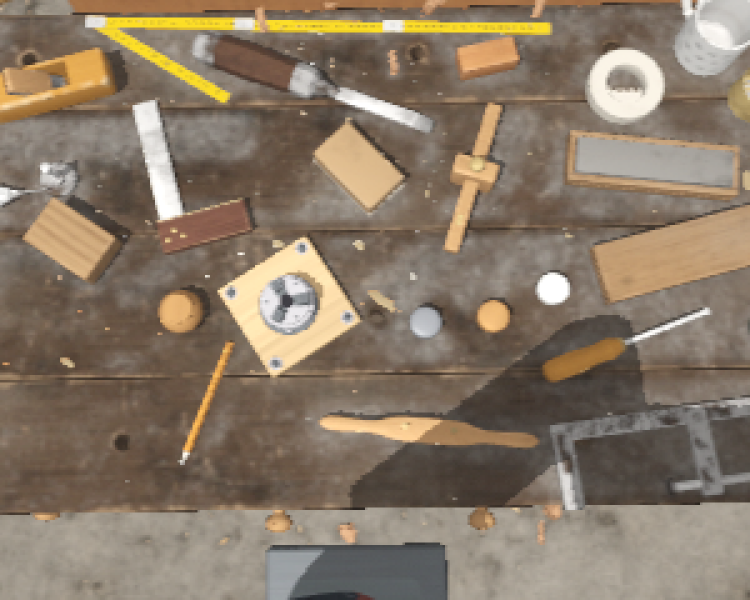

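View pics/side0c.png

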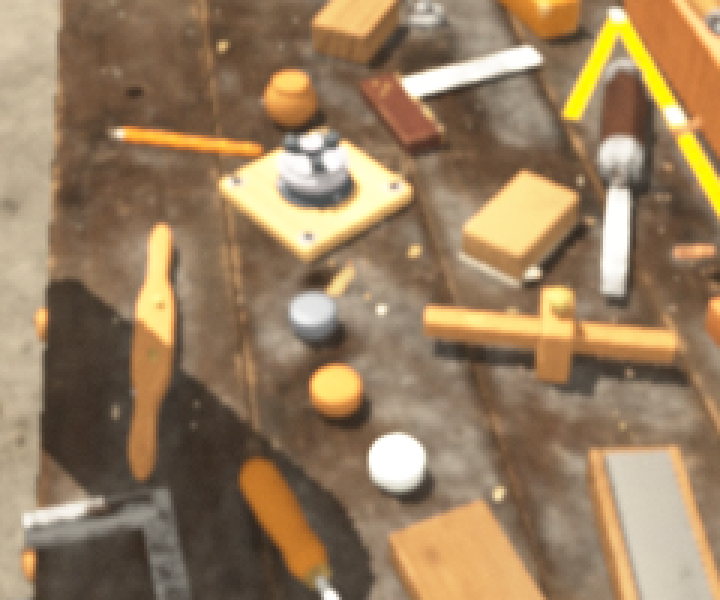

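Candidates in the top view: wooden knob (377,216), grey look-alike (350,218), white look-alike (401,205), bun foot (252,214). In the side view the wooden one is at (312,270). I choose the orange wooden knob between grey and white. Next I fit silhouettes of the knob and chuck to both views.

```bash
cat > h.py <<'E'
import numpy as np, cv2
from station import *
from scipy.optimize import minimize
def proj(c,P):
    K=get_calibration(c); X=np.atleast_2d(P)@np.array(K["R"]).T+np.array(K["t"]).ravel()
    return np.c_[K["fx"]*X[:,0]/X[:,2]+K["cx"],K["fy"]*X[:,1]/X[:,2]+K["cy"]]
def cyl(r,z0,z1,n=48):
    a=np.linspace(0,2*np.pi,n,endpoint=False); C=np.c_[r*np.cos(a),r*np.sin(a)]
    return np.vstack([np.c_[C,0*a+z] for z in(z0,z1)])
box=np.array([[x,y,z] for x in(-66,66) for y in(-66,66) for z in(0,16)],float)
CHUCK=[box,cyl(38,16,21),cyl(29,21,33),cyl(33,33,45),cyl(29,45,60)]
KNOB=[cyl(12,0,10),cyl(20,10,22),cyl(13,22,26)]
def sil(c,parts,p,S=8):
    m=np.zeros((400*S//1,1),np.uint8) if 0 else None
    cs,sn=np.cos(p[2]),np.sin(p[2]); R=np.array([[cs,-sn,0],[sn,cs,0],[0,0,1]])
    return [cv2.convexHull(proj(c,q@R.T+[p[0],p[1],p[3] if len(p)>3 else 0]).astype(np.float32)) for q in parts]
def cost(p,parts,obs,S=6):
    tot=0
    for c,(m,(u0,v0)) in obs.items():
        h,w=m.shape; M=np.zeros((h*S,w*S),np.uint8)
        for H in sil(c,parts,p): cv2.fillConvexPoly(M,np.round(((H.reshape(-1,2)-[u0,v0]+.5)*S-.5)*16).astype(np.int32),255,shift=4)
        A=cv2.resize(M,(w,h),interpolation=cv2.INTER_AREA)/255.; tot+=np.abs(A-m).sum()/m.sum()
    return tot
def fit(parts,masks,p0):
    obs={}
    for c,m in masks.items():
        ys,xs=np.where(m); u0,v0=max(xs.min()-8,0),max(ys.min()-8,0)
        obs[c]=(m[v0:ys.max()+9,u0:xs.max()+9].astype(float),(u0,v0))
    r=minimize(cost,p0,(parts,obs),method="Nelder-Mead",options=dict(initial_simplex=np.array([p0]+[np.array(p0)+d for d in np.diag([6,6,.15])]),xatol=.02,fatol=1e-4))
    return r.x,r.fun
def at_z(c,uv,z):
    K=get_calibration(c);R=np.array(K["R"]);t=np.array(K["t"]).ravel()
    d=R.T@[(uv[0]-K["cx"])/K["fx"],(uv[1]-K["cy"])/K["fy"],1]; o=-R.T@t
    return o+d*(z-o[2])/d[2]
E
cat > loc.py <<'E'
from h import *
pk=at_z("top",(377.2,216.4),20); pc=at_z("top",(295.5,211.5),55); print("guess",pk,pc)
kn={},{}
for c,kuv in(("top",(377,216)),("side",(312,270))):
    im=get_image(c); hsv=cv2.cvtColor(im,cv2.COLOR_RGB2HSV)
    m=((hsv[...,0]<25)&(hsv[...,1]>120)&(hsv[...,2]>110)).astype(np.uint8)
    n,l,s,ce=cv2.connectedComponentsWithStats(m); i=l[int(kuv[1]),int(kuv[0])]; print(c,"knob",s[i],ce[i]); kn[0][c]=l==i
    for d in regions_of("chuck",c)[:2]: print("chuck",d["score"],d["extent"],d["region"].sum())
    kn[1][c]=regions_of("chuck",c)[0]["region"]
P=[]
for masks in(kn[0],{"top":kn[0]["top"]},{"side":kn[0]["side"]}): print("knob",fit(KNOB,masks,[pk[0],pk[1],0]))
for masks in(kn[1],{"top":kn[1]["top"]},{"side":kn[1]["side"]}):
    print("chuck",min((fit(CHUCK,masks,[pc[0],pc[1],a]) for a in(.35,.6,.9)),key=lambda r:r[1]))
E
python3 loc.py
```

```text
guess [ 521.34189421 -185.69769058   20.        ] [535.64022024  66.36777451  55.        ]
top knob [371 210  13  13 132] [377.08333333 216.01515152]
chuck 0.71 [296.6, 214.0, 58.5, 60.6] 1734
side knob [302 261  19  18 235] [311.68085106 269.8       ]
chuck 0.58 [305.6, 204.6, 63.0, 44.1] 1566
knob (array([ 5.22912602e+02, -1.84557585e+02,  4.95714169e-02]), np.float64(0.5453843819926423))
knob (array([ 5.22676882e+02, -1.85553958e+02,  1.52950571e-01]), np.float64(0.1124777183600713))
knob (array([ 5.22959260e+02, -1.81764928e+02, -3.87207526e-03]), np.float64(0.35384230287859825))Traceback (most recent call last):
  File "loc.py", line 13, in <module>
    print("chuck",min((fit(CHUCK,masks,[pc[0],pc[1],a]) for a in(.35,.6,.9)),key=lambda r:r[1]))
                  ~~~^^^^^^^^^^^^^^^^^^^^^^^^^^^^^^^^^^^^^^^^^^^^^^^^^^^^^^^^^^^^^^^^^^^^^^^^^^
  File "loc.py", line 13, in <genexpr>
    print("chuck",min((fit(CHUCK,masks,[pc[0],pc[1],a]) for a in(.35,.6,.9)),key=lambda r:r[1]))
                       ~~~^^^^^^^^^^^^^^^^^^^^^^^^^^^^^
  File "h.py", line 29, in fit
    r=minimize(cost,p
[... 217 characters left out ...]

                               **options)
    fxr = func(xr)
    fx = function(np.copy(x), *(wrapper_args + args))
  File "h.py", line 21, in cost
    for H in sil(c,parts,p): cv2.fillConvexPoly(M,np.round(((H.reshape(-1,2)-[u0,v0]+.5)*S-.5)*16).astype(np.int32),255,shift=4)
             ~~~^^^^^^^^^^^
  File "h.py", line 16, in sil
    return [cv2.convexHull(proj(c,q@R.T+[p[0],p[1],p[3] if len(p)>3 else 0]).astype(np.float32)) for q in parts]
                           ~~~~^^^^^^^^^^^^^^^^^^^^^^^^^^^^^^^^^^^^^^^^^^^^^
  File "h.py", line 5, in proj
    K=get_calibration(c); X=np.atleast_2d(P)@np.array(K["R"]).T+np.array(K["t"]).ravel()
ValueError: time passes only in moves, steps and waits
```

```bash
sed -i 's/^from scipy.*/&\nimport functools\nget_calibration=functools.cache(get_calibration)/' h.py; time timeout 500 python3 loc.py | grep -v "chuck 0"; python3 -c "
from station import *;print(get_obs()['t'])"
```

```text
guess [ 521.34189421 -185.69769058   20.        ] [535.64022024  66.36777451  55.        ]
top knob [371 210  13  13 130] [377.06923077 216.01538462]
side knob [302 261  19  18 238] [311.65966387 269.83613445]
knob (array([ 5.22843775e+02, -1.84631796e+02,  1.24433956e-01]), np.float64(0.5401706021775227))
knob (array([ 5.22735688e+02, -1.85549740e+02,  8.29028807e-02]), np.float64(0.11568627450980391))
knob (array([ 5.22651573e+02, -1.81931474e+02, -2.20964722e-02]), np.float64(0.35477014335145823))
chuck (array([541.78240743,  71.37811024,   0.56365148]), np.float64(1.0368190482560278))
chuck (array([541.78240743,  71.37811024,   0.56365148]), np.float64(0.036819048256027824))
chuck (array([5.35640220e+02, 6.63677745e+01, 3.50000000e-01]), np.float64(1.0))
1.2
real	0m2.054s
user	0m1.137s
sys	0m0.036s
```

```bash
cat > ov.py <<'E'
from h import *
p=[541.8,71.4,.564]; k=[522.7,-185,0]
out=[]
for c,(u,v) in(("top",(297,212)),("side",(305,200))):
    im=cv2.cvtColor(get_image(c),cv2.COLOR_RGB2BGR); S=9; W=40;H=32
    cr=cv2.resize(im[v-H:v+H,u-W:u+W],None,fx=S,fy=S,interpolation=cv2.INTER_CUBIC)[:, :]
    raw=cr.copy()
    for h in sil(c,CHUCK+[cyl(29,64,64)],p): cv2.polylines(cr,[np.int32(((h.reshape(-1,2)-[u-W,v-H])+.5)*S)],True,(0,0,255),1)
    cr=cv2.resize(cr,(395,316)); out.append(np.hstack([cr,cv2.resize(raw,(395,316))]))
    print(c,[ (round(d["score"],2),np.round(d["extent"],1)) for d in regions_of("chuck_face",c)[:2]])
cv2.imwrite("pics/ov.png",cv2.resize(np.vstack(out),(750,600)))
E
python3 ov.py
```

```text
top [(0.79, array([295.2, 210.4,  16.1,  15.6]))]
side [(0.84, array([303.5, 191. ,  22.7,  15. ]))]
```

View pics/ov.png

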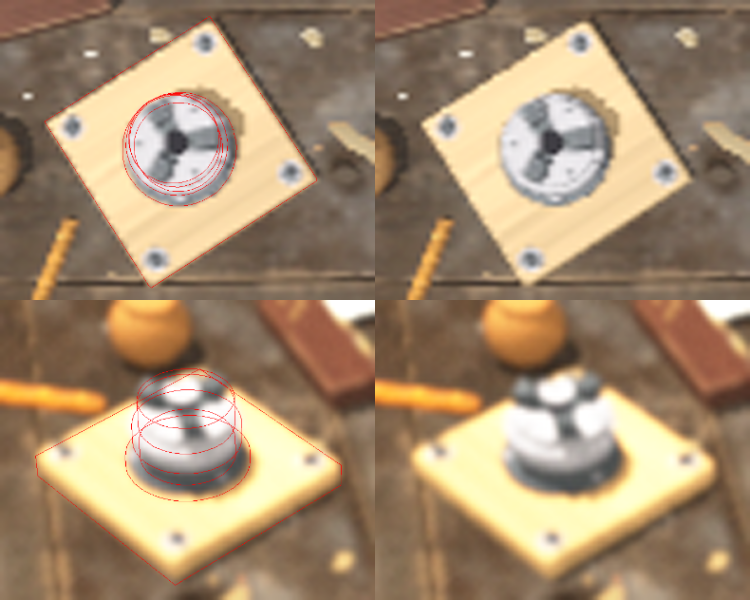

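The fit agrees with the picture. The chuck is near (542,70), and its jaws point at about 32°, 152° and 272°. I will refine the axis by lightly closing on the ring at two yaws.

```bash
cat > p1.py <<'E'
from h import *
for y in (-177.7,-87.7,2.3,92.3):
    for p in((542,70,26),(523,-185,12)): print(y,p,np.round(solve_ik(list(p),[180,0,y]),0))
t0=get_obs()["t"]
goto([542,70,150],[180,0,92.3])
b=get_obs(); print("t",b["t"]-t0,b["wrist_force"],b["moment"])
move_l([542,70,26],speed=120)
b=get_obs(); print("down",b["t"],b["tcp_pos"],np.round(b["wrist_force"],2))
f0=b["wrist_force"]
for w in(72,69,67.5,66.5,65):
    grip(w,20); o=get_obs(); print(w,round(o["grip_width"],2),round(o["grip_force"],2),np.round(o["wrist_force"]-f0,2),np.round(o["tcp_pos"],2))
    if np.linalg.norm((o["wrist_force"]-f0)[:2])>4: break
print(o["t"])
E
python3 p1.py
```

```text
-177.7 (542, 70, 26) [  0.  15. 110.   0.  56. -92.]
-177.7 (523, -185, 12) [ -27.   17.  109.    0.   55. -119.]AttributeError: 'NoneType' object has no attribute 'rint'

The above exception was the direct cause of the following exception:

Traceback (most recent call last):
  File "p1.py", line 3, in <module>
    for p in((542,70,26),(523,-185,12)): print(y,p,np.round(solve_ik(list(p),[180,0,y]),0))
                                                   ~~~~~~~~^^^^^^^^^^^^^^^^^^^^^^^^^^^^^^^
TypeError: loop of ufunc does not support argument 0 of type NoneType which has no callable rint method
```

```bash
sed -i '/^for y in/,/^    for p/d' p1.py; python3 p1.py
```

```text
t 2.7333000000000003 [-0.4599337   0.42289639  0.35652881] [-0.04188906  0.01288377  0.01335702]
down 5.3167 [543.02593461  70.01875351  26.93613098] [-0.02  0.32 -0.17]
72 72.35 0.0 [ 0.26 -0.7  -0.28] [542.49  70.01  26.63]
69 68.89 0.0 [ 0.64 -0.77  0.45] [542.04  69.99  26.1 ]
67.5 67.62 0.0 [ 0.26 -0.52 -0.18] [542.    70.02  25.98]
66.5 66.46 0.0 [-0.32 -0.09 -0.35] [541.98  69.99  25.97]
65 64.89 0.0 [ 0.61 -1.1  -0.27] [541.97  70.    25.98]
6.475
```

Run:
```python
from h import *
im=cv2.cvtColor(get_image("side"),cv2.COLOR_RGB2BGR); cv2.imwrite("pics/s1.png",cv2.resize(im[110:260,220:400],None,fx=4,fy=4,interpolation=cv2.INTER_CUBIC))
o=get_obs(); print(o["tcp_pos"],o["ee_rot"],o["grip_width"],o["grip_force"],o["wrist_force"])
```

```text
[542.01919859  70.00168663  26.0310805 ] [ 1.79997716e+02 -7.14824313e-04  9.23000247e+01] 65.08456939368813 0.0 [ 0.03049823 -0.18256893  0.59294351]
```

View pics/s1.png

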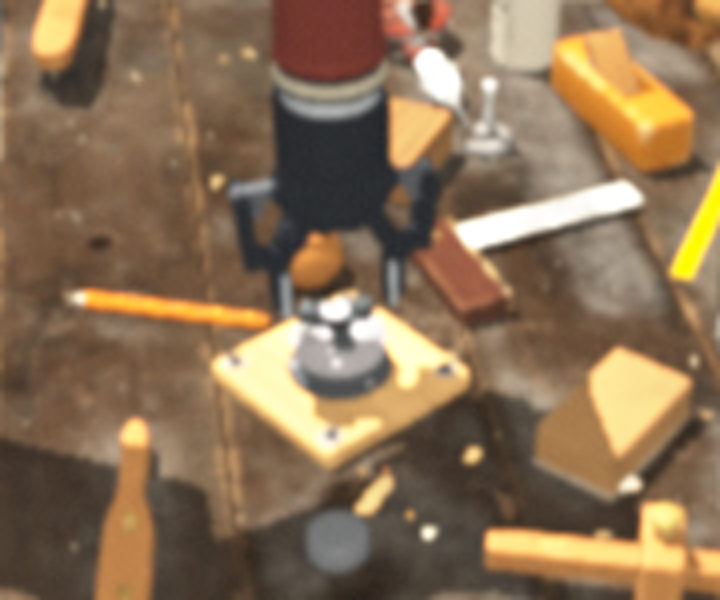

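Run:
```python
from h import *
print(proj("side",[[542,70,26],[542,70,64],[542,40,26],[542,70,0],[508,70,30],[575,70,30]]))
for uv in((291.3,187),(318.3,185.8)): print(at_z("side",uv,26),at_z("side",uv,33))
for uv in((303.5,191),(303.5,194)): print(at_z("side",uv,60))
im=cv2.cvtColor(get_image("top"),cv2.COLOR_RGB2BGR); cv2.imwrite("pics/t1.png",cv2.resize(im[150:270,230:380],None,fx=5,fy=5,interpolation=cv2.INTER_CUBIC))
```

```text
[[304.65517942 199.32431897]
 [304.26947446 188.71760822]
 [306.15212949 206.04361935]
 [304.90981258 206.32661488]
 [292.67093731 199.5411864 ]
 [316.1237982  196.96472189]]
[511.17500198 133.78287628  26.        ] [510.47902543 124.62105672  33.        ]
[590.54957846 125.74895668  26.        ] [589.07978936 116.66545876  33.        ]
[539.0706959   65.26507205  60.        ]
[537.24381419  52.00088606  60.        ]
```

View pics/t1.png

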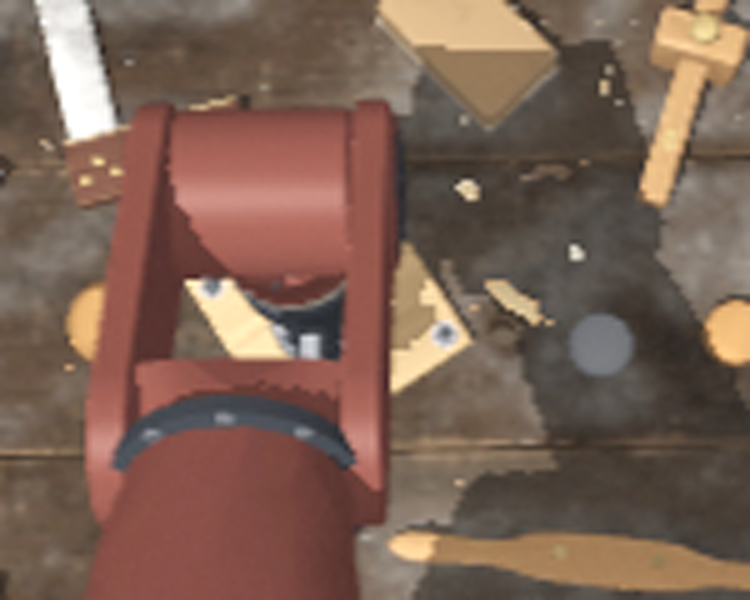

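Run:
```python
from h import *
from scipy.optimize import least_squares
f=lambda X:np.r_[proj("top",X)[0]-[292.4,219],proj("side",X)[0]-[291.3,184]]
r=least_squares(f,[510,70,40]); print(r.x,r.fun)
im=cv2.cvtColor(get_image("top"),cv2.COLOR_RGB2BGR)[200:230,280:305]; im2=cv2.cvtColor(get_image("side"),cv2.COLOR_RGB2BGR)[160:210,275:335]
cv2.imwrite("pics/z1.png",np.hstack([cv2.resize(im,(300,360),interpolation=3),cv2.resize(im2,(432,360),interpolation=3)]))
```

```text
[508.09909697  73.37085705  82.59687565] [ 0.01412692  0.39869609  0.36121621 -0.08167597]
```

View pics/z1.png

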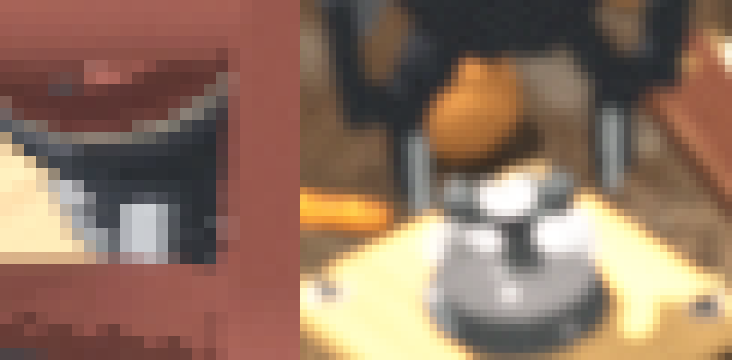

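Triangulated, the pad sits at z≈82 with its tips at about 66, roughly 40 mm above the reported TCP. Closing to 65 mm without contact agrees. I will confirm by closing slightly further, then descend step by step with force checks.

Run:
```python
from h import *
grip(62,20); o=get_obs(); print(o["t"],o["grip_width"],o["grip_force"],o["wrist_force"])
if o["grip_force"]<.5 and o["grip_width"]<63:
    grip(85,20); wait(.2); f0=get_obs()["wrist_force"]
    for z in range(22,1,-4):
        move_l([542,70,z],speed=60); o=get_obs(); d=o["wrist_force"]-f0; print(z,round(o["tcp_pos"][2],1),np.round(d,1))
        if np.linalg.norm(d)>4: break
    print(o["t"])
im=cv2.cvtColor(get_image("side"),cv2.COLOR_RGB2BGR)[160:220,265:345]
cv2.imwrite("pics/z2.png",cv2.resize(im,(720,540),interpolation=3))
```

```text
6.8917 61.77559133793199 0.0 [0.08419558 0.12958391 0.21835615]
22 21.5 [0.2 0.8 0.5]
18 17.6 [-1.  -0.7  0.8]
14 13.6 [ 0.9 -0.4  0.5]
10 9.6 [-0.5 -0.3 -0.2]
6 5.6 [ 0.3 -0.3  0.2]
2 1.6 [ 0.4 -0.3  0.7]
8.95
```

View pics/z2.png

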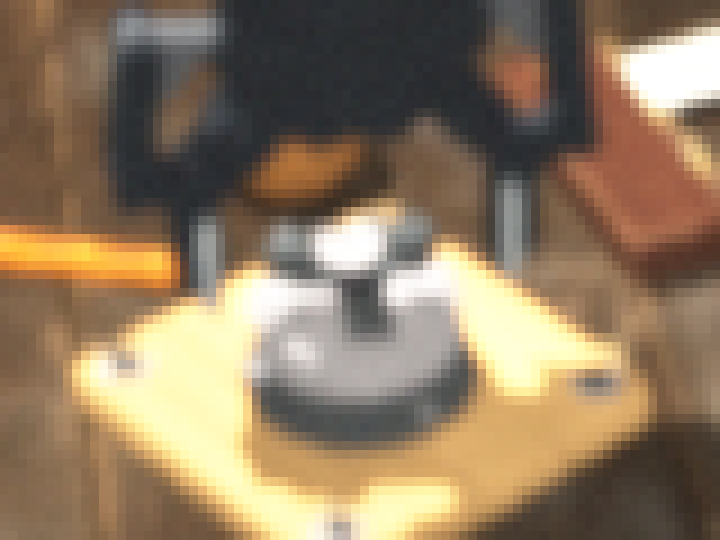

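No contact at TCP z=2, where the reported TCP would be 14 mm below the board top. So the fingertips really are tens of mm above the reported TCP. I'll calibrate that by touching the bench around the knob.

```bash
cat > p2.py <<'E'
from h import *
move_l([542,70,60],speed=250)
goto([523,-185,40],[180,0,92.3]); grip(70,20); wait(.2)
f0=get_obs()["wrist_force"]
for z in [20,0]+list(range(-5,-70,-5)):
    try: move_l([523,-185,z],speed=60)
    except Exception as e: print(z,repr(e)); break
    o=get_obs(); d=o["wrist_force"]-f0; print(z,round(o["tcp_pos"][2],1),np.round(d,1),np.round(o["joint_pos"],1) if z==0 else "")
    if np.linalg.norm(d)>4: break
print(o["t"])
a=cv2.cvtColor(get_image("side"),cv2.COLOR_RGB2BGR)[235:295,275:355]
b=cv2.cvtColor(get_image("top"),cv2.COLOR_RGB2BGR)[185:245,340:420]
cv2.imwrite("pics/z3.png",np.hstack([cv2.resize(q,(400,300),interpolation=3) for q in(a,b)]))
E
python3 p2.py
```

```text
20 19.1 [-0.7 -0.4 -0.3] 
0 -0.7 [-0.9 -0.7 -0.3] [-26.7  18.  108.8  -0.   53.2 -29. ]
-5 -5.2 [-1.4 -1.3 -0. ] 
-10 -10.4 [-0.9 -1.6 -0.1] 
-15 -15.5 [-0.6  0.1 -0.1] 
-20 -20.5 [-1.2 -0.8  0.3] 
-25 -25.5 [-0.9 -0.8 -0.2] 
-30 -30.5 [-1.1 -0.7  1.3] 
-35 -35.4 [-0.8 -0.8 -0.6] 
-40 -40.5 [-1.4 -1.1 -0.3] 
-45 -45.5 [-1.6 -1.4 -0.2] 
-50 -46.9 [-7.2  1.5 19. ] 
14.3583
```

View pics/z3.png

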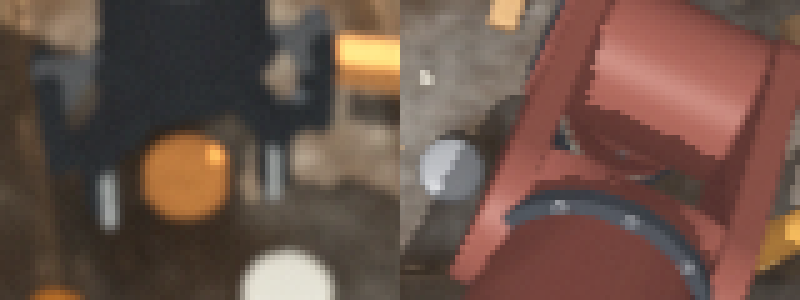

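Run:
```python
from h import *
for uv in((275+108/5,235+229/5),(275+273/5,235+198/5)): print(at_z("side",uv,0))
print(proj("side",[[523,-185,0],[523,-185,16]]))
o=get_obs();print(o["tcp_pos"],o["ee_rot"],o["wrist_force"],o["moment"])
```

```text
[ 484.93391042 -195.6319234     0.        ]
[ 564.93594645 -190.41974932    0.        ]
[[311.89783279 275.18820864]
 [311.78432562 270.74651125]]
[ 523.79995364 -185.35720144  -46.96446089] [-1.79989106e+02  4.71567298e-03  9.23309922e+01] [-6.30002228  2.72856098 18.92900222] [0.50344663 0.97530169 0.06830538]
```

Contact comes at TCP z=-47 with opening 70, so the fingertips are about 46 mm beyond the TCP there. Lateral alignment is good. Now I grip across y first to centre the knob, then across x to hold it.

```bash
cat > p3.py <<'E'
from h import *
Z=-25.5
def st(n):
    o=get_obs(); print(n,round(o["t"],2),np.round(o["tcp_pos"],2),"w",round(o["grip_width"],2),"gf",round(o["grip_force"],1),"F",np.round(o["wrist_force"],1)); return o
move_l([523,-185,Z],speed=80)
goto([523,-185,Z],[180,0,2.3]); grip(38,20); st("g1")
grip(60); goto([523,-185,Z],[180,0,92.3]); grip(38,40); wait(.1); st("g2")
move_l([523,-185,70],speed=200); st("up")
a=cv2.cvtColor(get_image("side"),cv2.COLOR_RGB2BGR)[190:280,260:380]
cv2.imwrite("pics/z4.png",cv2.resize(a,(720,540),interpolation=3))
E
python3 p3.py
```

```text
g1 16.71 [ 523.15 -185.05  -25.33] w 38.6 gf 20.2 F [-1.2  1.   1.7]
g2 18.88 [ 523.04 -185.02  -25.26] w 38.6 gf 23.5 F [-0.6 -1.4  2. ]
up 19.51 [ 522.31 -184.64   69.19] w 38.01 gf 23.4 F [ 0.2 -0.7 -0.7]
```

View pics/z4.png

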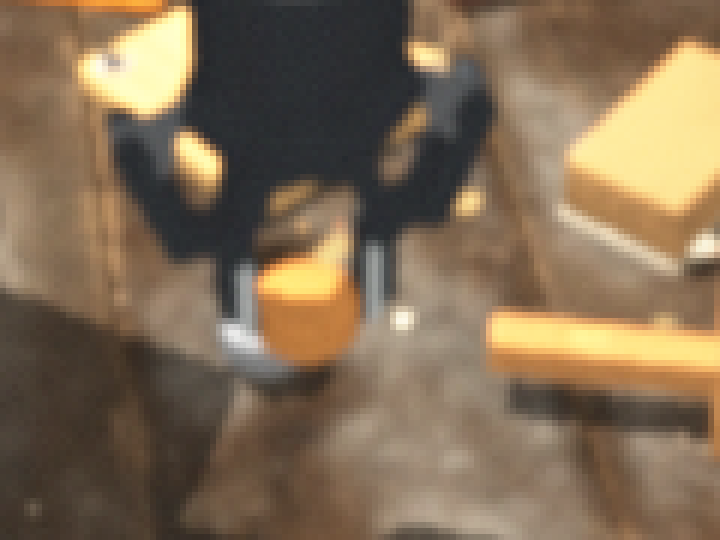

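The knob is held upright. Before placing, I refine the chuck axis offline from the first top picture, using the board colour and face circle.

```bash
cat > ref.py <<'E'
from h import *
im=cv2.imread("pics/top0.png"); hsv=cv2.cvtColor(im,cv2.COLOR_BGR2HSV)
m=((hsv[...,0]<30)&(hsv[...,1]>50)&(hsv[...,2]>185)).astype(np.uint8); m[:, :264]=0;m[:,327:]=0;m[:182]=0;m[243:]=0
n,l,s,c=cv2.connectedComponentsWithStats(m); i=1+np.argmax(s[1:,4]); print(s[i])
pts=np.argwhere(l==i)[:,::-1].astype(np.int32); hull=cv2.convexHull(pts); M=np.zeros(m.shape,np.uint8); cv2.fillConvexPoly(M,hull,1)
print("board",fit([box],{"top":M},[541,70,.56]))
# metal: low saturation bright inside the board
g=((hsv[...,1]<60)&(hsv[...,2]>150)&(M>0)).astype(np.uint8)
n,l,s,c=cv2.connectedComponentsWithStats(cv2.morphologyEx(g,cv2.MORPH_CLOSE,np.ones((5,5))))
i=1+np.argmax(s[1:,4]); print("metal",s[i],c[i]); 
(mc,r)=cv2.minEnclosingCircle(np.argwhere(l==i)[:,::-1].astype(np.float32)); print(mc,r,at_z("top",mc,53))
gray=cv2.cvtColor(im,cv2.COLOR_BGR2GRAY)[200:222,284:308].astype(int)
print(gray)
for p in([541.8,71.4],[541,70],[540,69]): print(p,proj("top",[p+[53],p+[64],p+[39]]))
E
python3 ref.py
```

```text
[ 267  185   57   56 1163]
board (array([542.04099263,  71.51279828,   0.56603728]), np.float64(0.06066626970447209))
metal [284 200  22  24 429] [294.48484848 211.59440559]
(294.9924621582031, 211.3894500732422) 11.993855476379395 [536.3029136   68.07005778  53.        ]
[[234 234 234 234 234 234 234 218 209 184 201 223 201 182 147 130 150 155
  155 160 216 230 230 230]
 [234 234 234 234 234 230 209 157 146 202 228 225 216 196 161 183 166 139
  152 156 159 159 217 234]
 [234 234 234 224 199 165 146 161 146 149 217 235 235 233 223 205 173 139
  125 144 154 158 218 233]
 [234 234 224 204 169 144 143 140 125 145 217 235 234 214 184 218 224 187
  154 127 146 160 162 163]
 [233 234 224 205 184 155 139 139 147 132 211 234 233 232 233 235 236 217
  179 133 120 147 159 159]
 [233 223 226 232 201 153 141 127 115 135 199 228 234 235 236 236 236 235
  210 193 167 132 151 160]
 [205 217 231 232 232 200 126 100 135 145 167 220 236 236 235 235 236 236
  199 158 156 123 142 157]
 [227 226 232 234 235 214 171 146 145 127 119 188 227 226 209 190 166 156
  150 125 137 117 112 144]
 [214 227 234 234 2
[... 993 characters left out ...]
233 197 169 220 234 202 152 127 140 213 234 235 235 234 216 195 222 214
  170 143 142 144 205 226]
 [235 211 168 173 198 222 232 218 204 223 225 216 218 204 222 234 211 167
  144 147 163 209 224 224]
 [234 233 209 168 157 154 195 218 228 234 231 230 232 229 212 187 160 146
  148 147 207 224 223 222]
 [233 233 233 209 168 154 153 172 160 185 197 182 174 163 154 150 149 152
  137 201 223 223 223 221]]
[541.8, 71.4] [[293.89712754 209.62114095]
 [293.59509298 209.07061281]
 [294.27346889 210.30711048]]
[541, 70] [[294.3566891  209.8735221 ]
 [294.05894837 209.32530016]
 [294.72767919 210.55661612]]
[540, 69] [[294.68524677 210.19300158]
 [294.3905568  209.64770378]
 [295.05243432 210.87244973]]
```

```bash
cat > p4.py <<'E'
from h import *
X,Y=541.3,70.4
grip(34,40)
goto([X,Y,75],[180,0,92.3]); wait(.3)
f0=np.mean([get_obs()["wrist_force"] for _ in range(3)],0)
print("start",get_obs()["t"],f0,get_obs()["grip_width"])
for z in [44]+list(np.arange(40,25.9,-2)):
    move_l([X,Y,z],speed=40 if z>42 else 25); wait(.1); o=get_obs(); d=o["wrist_force"]-f0
    print(z,np.round(o["tcp_pos"],2),np.round(d,1),round(o["t"],2))
    if np.linalg.norm(d)>4: break
E
python3 p4.py
```

```text
start 21.075 [-0.13998038  0.32497653 -0.12679793] 37.52990039878089
44 [541.7   70.44  44.41] [-0.6 -0.5  0.1] 22.1
40.0 [541.25  70.37  39.94] [-0.2 -0.5 -0.6] 22.51
38.0 [541.28  70.42  37.96] [ 0.9  0.2 -0.6] 22.86
36.0 [541.26  70.38  35.96] [-0.4 -0.1 -0.4] 23.21
34.0 [541.24  70.42  33.92] [ 0.4  0.1 -0.6] 23.56
32.0 [541.26  70.4   31.95] [-0.6 -0.1  0.7] 23.91
30.0 [541.21  70.4   29.92] [-0.1  0.  -0. ] 24.26
28.0 [541.91  70.41  28.84] [-1.5  0.4  4.8] 24.61
```

The tenon went in freely, with shoulder contact at the predicted height. Now release and check.

```bash
cat > p5.py <<'E'
from h import *
grip(85,20); wait(.2); o=get_obs(); print(o["t"],o["wrist_force"],o["grip_width"],o["tcp_pos"])
wait(.3)
a=cv2.cvtColor(get_image("side"),cv2.COLOR_RGB2BGR)[160:220,265:345]
cv2.imwrite("pics/z5.png",cv2.resize(a,(720,540),interpolation=3))
print(proj("side",[[541.3,70.4,86],[541.3,70.4,80]]))
E
python3 p5.py
```

```text
25.3333 [ 0.42411106 -0.76093342 -0.64144872] 85.21904644782316 [541.29041807  70.40539368  27.96072294]
[[303.76549793 182.30507951]
 [303.83000974 184.05348063]]
```

View pics/z5.png

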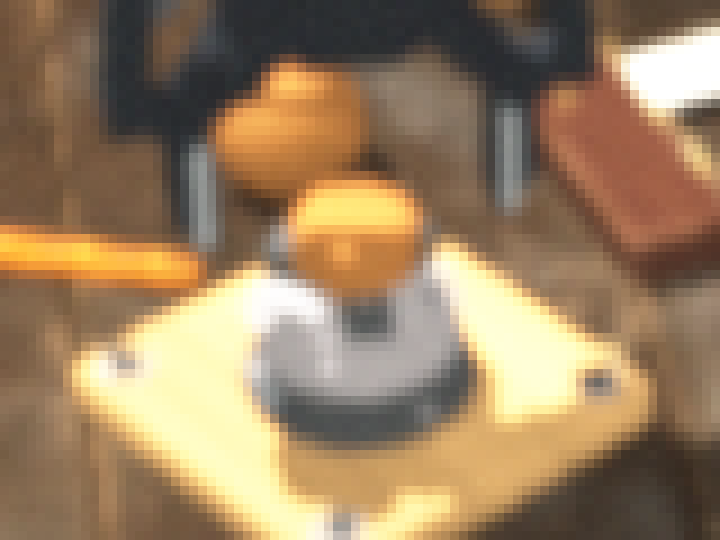

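The knob is seated upright at pixel ~(304,186). Next I lower around the ring, grip it, and check the lateral balance.

```bash
cat > p6.py <<'E'
from h import *
X,Y,Z=541.3,70.4,-18
f0=get_obs()["wrist_force"]
for z in(0,-10,-18):
    move_l([X,Y,z],speed=60); o=get_obs(); print(z,np.round(o["wrist_force"]-f0,1))
    if np.linalg.norm(o["wrist_force"]-f0)>4: raise SystemExit
wait(.2); o=get_obs(); print("pre",o["wrist_force"],o["moment"])
for w in(67,64):
    grip(w,25); wait(.15); o=get_obs(); print(w,round(o["t"],2),round(o["grip_width"],2),round(o["grip_force"],1),np.round(o["wrist_force"],2),np.round(o["moment"],3),np.round(o["tcp_pos"],2))
E
python3 p6.py
```

```text
0 [-0.9 -0.1  0.7]
-10 [-0.1 -1.3  0.1]
-18 [-1.4 -0.8  0.1]
pre [ 0.57609777 -0.65684257  0.59415129] [ 0.00242053 -0.00890065 -0.00927959]
67 27.57 66.82 0.0 [0.95 0.08 0.57] [-0.07  -0.028 -0.033] [541.36  70.4  -17.95]
64 27.94 64.95 27.9 [0.39 0.62 3.07] [-0.01  -0.12  -0.062] [541.87  70.41 -17.55]
```

```bash
cat > turn.py <<'E'
from h import *
X,Y,Z=541.9,70.4,-17.8
def rd(n=4):
    A=[]
    for _ in range(n): wait(.03); o=get_obs(); A.append(np.r_[o["moment"][2],o["wrist_force"],o["grip_force"],o["ee_rot"][2],o["t"]])
    A=np.array(A); return A.mean(0)
def step(yaw):
    goto([X,Y,Z],[180,0,yaw]); r=rd(); print(f"yaw {yaw:.1f} real {r[5]:.2f} mz {r[0]:.3f} F {np.round(r[1:4],1)} gf {r[4]:.1f} t {r[6]:.2f}"); return r[0]
E
cat > p7.py <<'E'
from turn import *
grip(60,35); rd()
m=[step(y) for y in np.arange(92.3-2,92.3-13,-2)]
E
python3 p7.py
```

```text
yaw 90.3 real 90.25 mz -0.177 F [-2.  -0.3  6.3] gf 37.7 t 28.62
yaw 88.3 real 88.25 mz -0.197 F [-2.2  0.1  6. ] gf 37.7 t 29.01
yaw 86.3 real 86.25 mz -0.187 F [-2.1  0.   6. ] gf 37.7 t 29.39
yaw 84.3 real 84.25 mz -0.187 F [-2.   0.3  5.9] gf 37.7 t 29.78
yaw 82.3 real 82.26 mz -0.196 F [-2.3 -0.5  5.9] gf 37.7 t 30.16
yaw 80.3 real 80.26 mz -0.197 F [-2.5  0.2  6. ] gf 37.7 t 30.54
```

```bash
cat > p8.py <<'E'
from turn import *
base=-0.19; y=66.3; m=step(y)
while m-base>-0.04 and y>20:
    y-=1.5; m=step(y)
E
python3 p8.py
```

```text
yaw 66.3 real 66.23 mz -0.311 F [-2.6 -0.2  6.7] gf 37.7 t 31.02
```

```bash
cat > p9.py <<'E'
from turn import *
y=66.3
for i in range(4):
    y-=.5; m=step(y)
    if m<-.36: break
E
python3 p9.py
```

```text
yaw 65.8 real 65.84 mz 0.067 F [-2.3  0.4  6.1] gf 37.7 t 31.40
yaw 65.3 real 65.36 mz 0.151 F [-2.3 -0.   6.2] gf 37.7 t 31.78
yaw 64.8 real 64.86 mz 0.135 F [-2.7  0.7  6.3] gf 37.7 t 32.17
yaw 64.3 real 64.36 mz 0.152 F [-2.5  0.5  6.6] gf 37.7 t 32.55
```

Standstill readings depend on step size, so I use constant 1° steps from here and watch for a departure from that baseline.

```bash
cat > p10.py <<'E'
from turn import *
import sys,turn
turn.rd.__defaults__=(2,)
y=float(sys.argv[1]); d=1.; L=[]
while y>18:
    y-=d; L.append(step(y))
    if len(L)>4 and L[-1]<np.median(L[2:])-.05: break
E
python3 p10.py 64.3
```

```text
yaw 63.3 real 63.33 mz 0.050 F [-2.5  0.3  6.8] gf 37.7 t 32.90
yaw 62.3 real 62.33 mz 0.015 F [-2.7  0.6  6.7] gf 37.7 t 33.22
yaw 61.3 real 61.33 mz 0.058 F [-1.9 -0.   6.3] gf 37.7 t 33.53
yaw 60.3 real 60.33 mz -0.030 F [-2.5  0.6  6.1] gf 37.7 t 33.85
yaw 59.3 real 59.33 mz 0.038 F [-3.   0.2  6.3] gf 37.7 t 34.17
yaw 58.3 real 58.33 mz 0.035 F [-2.3  1.2  7.2] gf 37.7 t 34.48
yaw 57.3 real 57.33 mz 0.059 F [-3.   0.1  6.6] gf 37.7 t 34.80
yaw 56.3 real 56.33 mz 0.060 F [-2.5  0.6  7. ] gf 37.7 t 35.12
yaw 55.3 real 55.33 mz 0.010 F [-2.9  0.5  5.8] gf 37.7 t 35.43
yaw 54.3 real 54.33 mz 0.060 F [-3.2  1.   6.6] gf 37.7 t 35.75
yaw 53.3 real 53.33 mz 0.016 F [-2.   0.9  7.1] gf 37.7 t 36.07
yaw 52.3 real 52.33 mz 0.033 F [-3.2  0.7  6.2] gf 37.7 t 36.38
yaw 51.3 real 51.33 mz 0.053 F [-2.9  0.3  6.1] gf 37.7 t 36.70
yaw 50.3 real 50.33 mz 0.034 F [-2.7  1.2  7.1] gf 37.7 t 37.02
yaw 49.3 real 49.33 mz 0.018 F [-3.2  0.9  6.3] gf 37.7 t 37.33
yaw 48.3 real 48.33 mz 0.022 F [-2.7  0.7  7.1] gf 37.7 t 37.65
yaw 47.3 real 47.33 mz 0.015 F [-3.1  1.   7.2] gf 37.8 t 37.97
yaw 46.3 re
[... 1208 characters left out ...]
 27.3 real 27.37 mz 0.161 F [-2.6  1.3  6.9] gf 37.8 t 44.30
yaw 26.3 real 26.37 mz 0.162 F [-3.2  1.4  6.9] gf 37.8 t 44.62
yaw 25.3 real 25.37 mz 0.152 F [-2.5  1.   7.3] gf 37.8 t 44.93
yaw 24.3 real 24.37 mz 0.179 F [-2.8  1.2  6.7] gf 37.8 t 45.25
yaw 23.3 real 23.38 mz 0.230 F [-2.9  1.4  7.2] gf 37.8 t 45.57
yaw 22.3 real 22.38 mz 0.241 F [-3.   2.   6.9] gf 37.8 t 45.88
yaw 21.3 real 21.39 mz 0.191 F [-2.9  1.6  6.8] gf 37.8 t 46.20
yaw 20.3 real 20.39 mz 0.208 F [-2.8  1.8  6.6] gf 37.8 t 46.52
yaw 19.3 real 19.39 mz 0.253 F [-2.5  1.9  6.7] gf 37.8 t 46.83
yaw 18.3 real 18.40 mz 0.251 F [-2.6  2.   6.8] gf 37.8 t 47.15
yaw 17.3 real 17.40 mz 0.268 F [-2.2  1.7  6.8] gf 37.8 t 47.47
```

The reaction on the tool is positive, so the bite showed as mz rising from 0.03 at yaw ~34 (1.02 rad turned) to 0.27 at yaw 17.3. That is 0.24 N m over free, within hand-tight, so I stop, release, and check.

```bash
cat > p11.py <<'E'
from h import *
grip(85,20); wait(.3); o=get_obs(); print(o["t"],o["wrist_force"],o["moment"],o["grip_width"],o["tcp_pos"])
move_l([o["tcp_pos"][0],o["tcp_pos"][1],100],speed=150)
goto([450,-150,150],[180,0,17]); wait(.3); print(get_obs()["t"])
a=cv2.cvtColor(get_image("side"),cv2.COLOR_RGB2BGR)[160:220,265:345]
b=cv2.cvtColor(get_image("top"),cv2.COLOR_RGB2BGR)[182:242,258:338]
cv2.imwrite("pics/z6.png",np.hstack([cv2.resize(q,(400,300),interpolation=3) for q in(a,b)]))
E
python3 p11.py
```

```text
48.125 [-0.42913395  1.16037601 -0.02661596] [ 0.03080162 -0.0090892   0.03932938] 84.90860665057689 [541.92249462  70.33056346 -17.84832258]
50.325
```

View pics/z6.png

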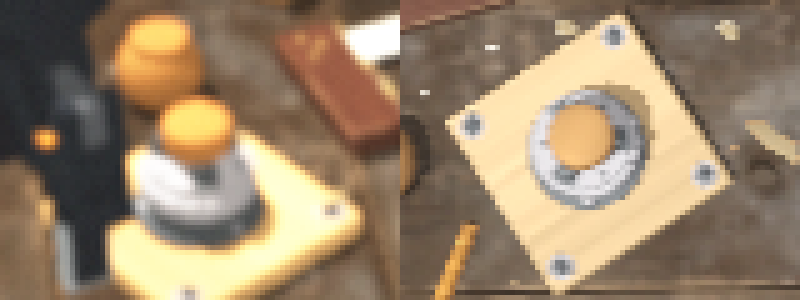

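The knob stands upright and centred in the chuck (right panel, ~(580,137)), and the gripper is clear. Handing in.

```bash
python3 -c "
from station import *
print(sign_off())"
```

```text
the job is handed in; nothing more can be done
None
```

I seated the knob in the chuck, turned the ring to about 0.24 N m over free (hand-tight), released it and handed the job in at about 50 s; the station returned no verdict, and I judged the jaw force only from that torque rise.

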